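# Put the round coaster back in the desk rack

### The arm

A 7-joint arm with a two-finger parallel gripper is mounted at the origin on the work surface. World frame = base frame: x ahead of the robot, y to its left, z up, the work surface at z = 0. Lengths are in m, angles in rad, forces in N, time in s.
With the tool pointing down it reaches from about 0.4 to 0.75 m from the base axis. Payload 19.5 kg.
Tool frame: the origin (TCP) lies at the very end of the fingers, on their centre line; the grasp point (between the pads) lies 19 mm behind it; z points along the fingers, y is the direction in which the jaws open and shut (so a half turn about z gives the same grasp; the last joint's range is limited). The gripper opens to 85 mm and grips with 20 to 120 N. Pads are 22 mm wide; open, the fingers measure 114 mm over their backs; the gripper's body (76 mm by 85 mm) begins 54 mm behind the grasp point. The pads swing forward as they close: fully open they stand 13 mm farther back than shut.
Start: joints at [-1.28, 0.707, -0.028, 1.485, 0.022, 0.951, -0.075], TCP at [0.188, 0.543, 0.196] pointing down, gripper open.
Joint ranges: [-2.71, 2.71], [-0.32, 2.16], [-1.57, 1.52], [0, 2.45], [-1.46, 4.6], [0, 2.02], [-2.83, 2.83]. Speed limits (rad/s): [1.89, 1.89, 2.57, 2.57, 3.01, 3.01, 3.01].

### API

Orientations are given as a rotation vector (axis times angle).
In Python, from workcell import status, imaging, ctrl, boxes_of, tip_of gives the robot as it stands.
- The arm moves only by the shell command python3 -m handwheel 'ROWS' [FORCE]. ROWS is a JSON object of lists of equal length, an entry for each row: "delta_pos": the shift along the tool's x, y, z in units of 100 mm (1.0 is 100 mm), a list of three; "spin": the turn about the tool's z in units of 4 degrees (1.0 is 4 degrees); "claw": the gripper's target within -1 to 1 (fully open at 1, half-way at 0, shut at -1). A call has exactly 5 rows; each row shifts and turns the commanded pose from where the row before left it, along the tool's axes as they then stand; what a row does not reach is not made up. A row lasts 1/8 s, in which the tool goes at most 62.5 mm and 10.7 degrees, less where a joint would pass 70% of its speed; a pose out of reach is approached as far as the arm can. A call with a number of a shift or a turn outside -1 to 1 is refused whole. A call with a gripper value outside its range is refused whole. The fingers move at their own pace and stop on an object; FORCE is the grip in N (left out, the last holds). Time passes only in rows, so rows that do not move let the fingers close, or fill a call up. It gives the time, the measured TCP pose, the force and the opening at its end, in the units of the state.
- status.observe(): the state, without advancing time (a new reading comes with each control period).
- imaging.camera(name): name is "side" or "top" or "wrist"; returns (picture, depth): 384x512x3 uint8, red, green, blue; 384x512 float32, m along the optical axis (not along the pixel's ray), 0 where there is no reading.
- imaging.camera_params(name): a dict with "mtx" (3x3 intrinsics, pixels), "distortion" ([k1, k2, p1, p2, k3] as OpenCV has them; the pictures are not rectified), "position" and "orientation" of the camera in the world; the wrist camera has in their place "mount" (4x4, takes a point from camera to tool coordinates, whose origin is the TCP and whose axes are the flange's). Camera axes: x right, y up, looking along -z (the intrinsics and any distortion apply to the point x, -y, -z); pixel columns grow to the right and rows downward; lengths in m; the calibration is good to about 2 mm. A picture is of the moment at which its call begins: read the wrist's pose just before it. camera_params takes no time and is no camera call.
- ctrl.close_job(): hands the job in, once; it reports no verdict.
Trained networks look in the newest picture that a camera, given by its name, has taken for a name from the list of things; names that differ only in an ending like _2 or _b are one class to them, and where a whole thing is asked for, a point or a joint stands for the part that bears it (a point fixed in the world has none). Each returns a list of dicts, best first, with "p" (0 to 1); they miss things now and then, are a little off and sometimes report something else, mostly with a low value. They report only what shows in the picture. A call takes as long as a camera call.
- boxes_of(label, camera): "at" ([column, row] in pixels, amid what is visible of it).
- tip_of(label, camera): "at" ([column, row] in pixels: a listed point, or the origin of a listed thing).
The state is a dict: "time": time; "q": joint angles; "qvel": joint speeds; "joint_torque": joint torques, N m; "position": TCP position; "ee_rot": TCP orientation; "contact_force": force on the tool from outside, world axes, zero at the start; "ft_torque": the same for the moment, N m; "finger_gap": finger opening in m.
Only numpy, scipy, OpenCV 4.12 (cv2) and the standard library are available. Lean on these libraries where they do the work, as an engineer would, in place of code of your own. Each camera call takes 0.05 s, during which the arm holds its last target. There are 200 camera calls.

### The job

Two wooden coasters lean on small stands on the office desk, one round and one square. Put the round one away: stand it upright on its rim between the tines of the empty gap of the wire coaster rack, resting on the rack's rails, and let go. Leave the square coaster and the coaster already in the rack where they are.

Things in the scene. Friction and masses are not known exactly. Their poses are not given: they have to be found in the camera images.
- coaster: Round coaster to put away: plain wooden disc, 100 mm diameter, 10 mm thick, 40-85 g. Origin at its centre; z = the disc's axis. It starts leaning 20 degrees from upright on one of two identical small fixed light-wood stands (places may swap), centre 66 mm and top edge 114 mm above the desk. The stand touches only its lower part, below 45 mm, so its upper half is free in front and behind.
- free_gap (a point): Empty gap of the fixed dark wire rack: point where a standing coaster's centre rests, 57 mm above the desk. x across the gap (the coaster's axis), y along it, z up. Wire tines at y = +-30 mm, tips 9 mm above the point; clear width in x 20 mm, flaring to 32 at the tips. The rim rests on two rails along x at y = +-30 mm, tops 16 mm above the desk. The filled gap is 90 mm away towards -x.
- square: The square coaster, to be left alone: same wood, 95 x 95 x 10 mm, leaning in the same way on the other stand. Origin at its centre, z axis across its thickness.
- stored: A round coaster like the one to put away, already standing in the rack's other gap; to be left there. Origin at its centre, z axis along the disc's axis. Its top edge is about 107 mm above the desk.

How it is judged:
At the end, for the whole second after the job is handed in: The round coaster stands at rest in the free gap: its centre within 15 mm of the free_gap point along x and y and within 10 mm in height, its axis within 22 degrees of the gap's x axis (x of coaster in the frame of free_gap between -0.015 and 0.015 m and y of coaster in the frame of free_gap between -0.015 and 0.015 m and z of coaster in the frame of free_gap between -0.01 and 0.01 m and angle between the z axis of coaster and the x axis of free_gap, either way round below 0.38 rad and linear speed of coaster below 0.02 m/s and angular speed of coaster below 0.2 rad/s); the robot touches nothing.
It fails at once if the square coaster is moved more than 20 mm (distance of square from where it was at the start of the episode above 0.02 m).
It fails at once if the coaster already in the rack is moved more than 30 mm (distance of stored from where it was at the start of the episode above 0.03 m).
It also fails if it takes over 38 s, if anything falls off the work surface, if the arm or the gripper's body presses on something with over 40 N, if the wrist force passes 120 N, or if a joint passes its speed limit or range.

## Working session

There is one attempt and no reset: what is moved stays moved. The work goes in short steps, Python scripts to look and compute and a shell command to move; the robot and the scene stay as the last step left them, time stands still between calls to the robot, and variables do not carry over. Pictures are saved under pics/ and viewed, about 8 in all and at most 12, crops included, and the job is handed in when it is done.

```bash
mkdir -p pics; cat > h.py <<'E'
import numpy as np, cv2
from scipy.spatial.transform import Rotation as R
from workcell import status, imaging, ctrl, boxes_of, tip_of
def Rm(o):
    o=np.array(o,float)
    if o.shape==(3,3): return o
    return (R.from_rotvec(o) if o.size==3 else R.from_quat(o)).as_matrix()
def campose(n):
    p=imaging.camera_params(n)
    if 'mount' in p:
        s=status.observe(); T=np.eye(4); T[:3,:3]=Rm(s['ee_rot']); T[:3,3]=s['position']
        T=T@np.array(p['mount']); return p,T[:3,:3],T[:3,3]
    return p,Rm(p['orientation']),np.array(p['position'])
def und(p,uv):
    return cv2.undistortPoints(np.array(uv,float).reshape(-1,1,2),np.array(p['mtx'],float),np.array(p['distortion'],float)).reshape(-1,2)
def ray(cam,uv):
    p,M,t=cam; a=und(p,uv); d=np.c_[a[:,0],-a[:,1],-np.ones(len(a))]
    return t,d@M.T
def atz(cam,uv,z):
    t,d=ray(cam,uv); return t+d*((z-t[2])/d[:,2])[:,None]
def cloud(cam,depth):
    h,w=depth.shape; u,v=np.meshgrid(np.arange(w),np.arange(h)); t,d=ray(cam,np.stack([u,v],-1).reshape(-1,2))
    return (t+d*depth.reshape(-1,1)).reshape(h,w,3)
def save(n,im): cv2.imwrite(f'pics/{n}.png',im[:,:,::-1])
E
python3 - <<'E'
from h import *
print(status.observe())
ims=[]
for c in ['top','side']:
    cam=campose(c); im,d=imaging.camera(c); np.savez(f'{c}.npz',im=im,d=d); ims.append(im)
    print(c,cam[0])
    for l in ['coaster','square','stored','free_gap']:
        for f in (tip_of,boxes_of):
            try: r=f(l,c)
            except Exception as e: print(l,f.__name__,e); continue
            for x in r[:2]:
                u,v=np.round(x['at']).astype(int); 
                P=(cam[2]+ray(cam,[x['at']])[1]*d[min(v,383),min(u,511)])[0]
                print(l,f.__name__,x,P.round(3), atz(cam,[x['at']],.057 if l in('stored','free_gap') else .066).round(3))
save('a',cv2.resize(np.hstack(ims),(800,300),interpolation=cv2.INTER_AREA))
E
```

```text
{'time': 0.0, 'q': array([-1.27965849,  0.70709956, -0.02765445,  1.48501853,  0.02200119,
        0.95092088, -0.07552259]), 'qvel': array([-0.00078544,  0.00223016, -0.00136917, -0.00060063, -0.00039406,
       -0.0002201 ,  0.00012244]), 'joint_torque': array([-1.35956489e-03, -8.83233404e+01,  1.23343505e+00, -2.36171561e+01,
        1.66718569e-02,  6.63191982e-03,  3.96158072e-06]), 'position': array([0.18774807, 0.54314431, 0.19592453]), 'ee_rot': array([-5.20370624e-01, -3.09801865e+00,  1.77619796e-03]), 'contact_force': array([ 0.5341108 , -0.45584756,  0.26728953]), 'ft_torque': array([-0.03960552, -0.07338189,  0.01995089]), 'finger_gap': 0.08545609817477644}
top {'mtx': array([[455.54562697,   0.        , 255.48092477],
       [  0.        , 455.54562697, 196.6723875 ],
       [  0.        ,   0.        ,   1.        ]]), 'distortion': array([0.04449673, 0.        , 0.        , 0.        , 0.        ]), 'position': array([0.42182781, 0.02887889, 1.0288073 ]), 'orientation': array([ 0.05389852, -0.1091138 , -1.54208312])}
coaster call {'at': [98.0, 192.0], 'p': 0.63} [0.5
[... 1182 characters left out ...]
], 'p': 0.64} [0.522 0.325 0.066] [[0.522 0.325 0.066]]
coaster call {'at': [217.7, 152.0], 'p': 0.62} [0.523 0.314 0.072] [[0.526 0.325 0.066]]
square call {'at': [259.9, 184.8], 'p': 0.66} [0.558 0.115 0.076] [[0.564 0.129 0.066]]
square call {'at': [259.9, 184.7], 'p': 0.74} [0.558 0.115 0.076] [[0.564 0.13  0.066]]
stored call {'at': [280.2, 332.6], 'p': 0.62} [ 0.418 -0.288  0.069] [[ 0.422 -0.279  0.057]]
stored call {'at': [281.8, 334.2], 'p': 0.79} [ 0.416 -0.298  0.077] [[ 0.423 -0.283  0.057]]
free_gap call {'at': [334.0, 315.6], 'p': 0.69} [ 0.547 -0.246  0.007] [[ 0.52  -0.284  0.057]]
free_gap call {'at': [321.7, 350.2], 'p': 0.72} [ 0.491 -0.299  0.001] [[ 0.466 -0.336  0.057]]
```

View pics/a.png

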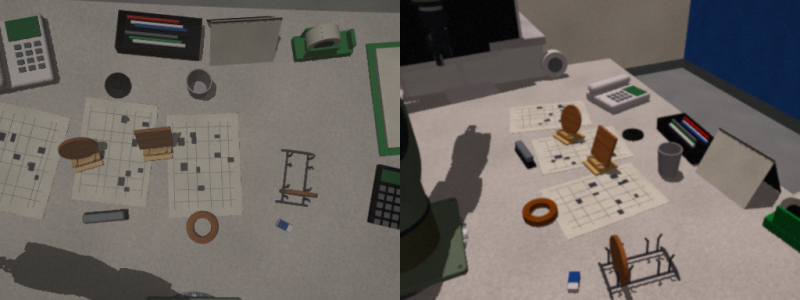

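The top view (left half) shows the round coaster on the left stand at about (80,148), the square at (155,142), and the rack at (297,178) with its lower gap filled. The detections agree. Next I'll fit the coaster's plane and the rack's direction.

```bash
python3 - <<'E'
from h import *
for c in ['top','side']:
    z=np.load(f'{c}.npz'); cam=campose(c); P=cloud(cam,z['d'])
    ok=z['d']>0
    for nm,ctr,zl in [('coaster',(.525,.325),.052),('stored',(.423,-.278),.07)]:
        m=ok&(np.hypot(P[...,0]-ctr[0],P[...,1]-ctr[1])<.075)&(P[...,2]>zl)&(P[...,2]<.13)
        q=P[m]; mu=q.mean(0); 
        n=None
        best=0;rng=np.random.default_rng(0)
        for _ in range(500):
            a,b,e=q[rng.choice(len(q),3,False)]; k=np.cross(b-a,e-a); L=np.linalg.norm(k)
            if L<1e-6: continue
            k/=L; inl=abs((q-a)@k)<.0025
            if inl.sum()>best: best=inl.sum(); bi=inl
        w=q[bi]; n=np.linalg.svd(w-w.mean(0))[2][2]
        print(c,nm,len(q),best,'n',n.round(3),'tilt',np.degrees(np.arcsin(n[2])).round(1),'az',np.degrees(np.arctan2(n[1],n[0])).round(1),'mean',w.mean(0).round(3),'min',q.min(0).round(3),'max',q.max(0).round(3))
        hi=q[q[:,2]>q[:,2].max()-.01]; print('  top',hi.mean(0).round(3))
        # long direction of horizontal footprint
        hm=(q-mu)[:,:2]; d=np.linalg.svd(hm,full_matrices=False)[2][0]; print('  long az',np.degrees(np.arctan2(d[1],d[0])).round(1))
    # desk check + square
    print('desk z',np.median(P[...,2][ok&(abs(P[...,0]-.45)<.05)&(abs(P[...,1]+.1)<.05)]).round(4))
t=np.load('top.npz')['im']; save('rack_top',cv2.resize(t[180:275,340:420],(640,760)[::1],interpolation=cv2.INTER_CUBIC)[:600] if 0 else cv2.resize(t[180:275,340:420],None,fx=6,fy=6,interpolation=cv2.INTER_CUBIC))
E
```

```text
top coaster 871 744 n [-0.887 -0.296  0.354] tilt 20.8 az -161.5 mean [0.529 0.322 0.082] min [0.504 0.276 0.052] max [0.554 0.369 0.116]
  top [0.542 0.326 0.111]
  long az -70.8
top stored 247 132 n [-0.978  0.123  0.168] tilt 9.7 az 172.8 mean [ 0.424 -0.267  0.096] min [ 0.415 -0.321  0.07 ] max [ 0.444 -0.226  0.11 ]
  top [ 0.425 -0.274  0.105]
  long az -96.4
desk z 0.0009
side coaster 591 470 n [ 0.89   0.296 -0.346] tilt -20.2 az 18.4 mean [0.527 0.321 0.08 ] min [0.502 0.272 0.052] max [0.553 0.37  0.114]
  top [0.539 0.322 0.109]
  long az -69.8
side stored 569 365 n [-0.997  0.073  0.03 ] tilt 1.7 az 175.8 mean [ 0.417 -0.284  0.089] min [ 0.413 -0.326  0.07 ] max [ 0.428 -0.232  0.108]
  top [ 0.421 -0.282  0.103]
  long az -92.5
desk z -0.0
```

View pics/rack_top.png

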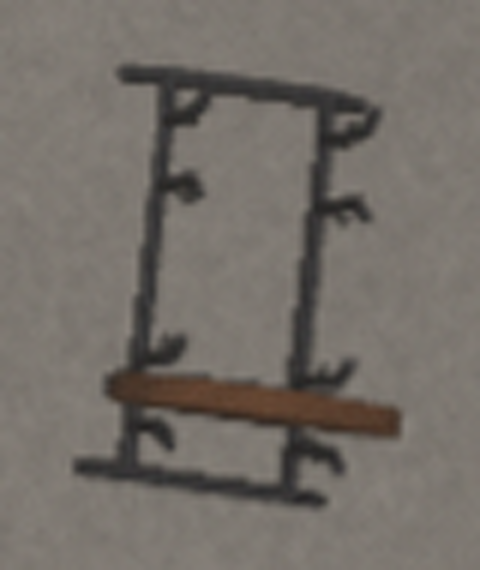

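The crop shows the free gap's tine feet at about (168,118), (162,185), (325,140) and (320,208). The filled gap's feet are at (143,360), (133,425), (298,383) and (293,447).

```bash
python3 - <<'E'
from h import *
cam=campose('top')
f=np.array([(168,118),(162,185),(325,140),(320,208)],float); g=np.array([(143,360),(133,425),(298,383),(293,447)],float)
A,B=[atz(cam,(k+.5)/6-.5+[340,180],.016) for k in(f,g)]
print(A.round(4),B.round(4)); a,b=A.mean(0),B.mean(0); d=a-b
print('free',a.round(4),'fill',b.round(4),'dist',np.linalg.norm(d).round(4),'az',np.degrees(np.arctan2(d[1],d[0])).round(1))
l=A[:2].mean(0)-A[2:].mean(0); print('rail sep',np.linalg.norm(l).round(4),'az',np.degrees(np.arctan2(l[1],l[0])).round(1)-90)
s=status.observe(); M=Rm(s['ee_rot']); print(M.round(3),'tool y az',np.degrees(np.arctan2(M[1,1],M[0,1])).round(1))
for nm,t in [('az18.5',18.5)]:
    print('q7',s['q'][6])
m=imaging.camera_params('wrist')['mount']; print(np.array(m).round(3))
# move to above coaster
for az in (18.5,-161.5):
    print(az)
print('dpos tool (100mm):',(M.T@(np.array([.541,.326,.196])-s['position'])/.1).round(3))
E
```

```text
[[ 0.5297 -0.258   0.016 ]
 [ 0.5044 -0.2557  0.016 ]
 [ 0.5231 -0.317   0.016 ]
 [ 0.4975 -0.315   0.016 ]] [[ 0.4391 -0.2485  0.016 ]
 [ 0.415  -0.2448  0.016 ]
 [ 0.4322 -0.3063  0.016 ]
 [ 0.4086 -0.3042  0.016 ]]
free [ 0.5137 -0.2864  0.016 ] fill [ 0.4237 -0.2759  0.016 ] dist 0.0906 az -6.7
rail sep 0.0596 az -6.5
[[-0.945  0.327 -0.   ]
 [ 0.327  0.945 -0.   ]
 [-0.    -0.    -1.   ]] tool y az 70.9
q7 -0.07550610446937202
[[-0.001  0.959  0.284  0.072]
 [ 1.     0.001  0.001 -0.001]
 [ 0.     0.284 -0.959 -0.178]
 [ 0.     0.     0.     1.   ]]
18.5
-161.5
dpos tool (100mm): [-4.048e+00 -9.010e-01  4.000e-03]
```

Rack checks out: gap spacing 90.6 mm, rail separation 59.6 mm, axis azimuth -6.6°. Now I'll work out the approach move, as a turn of about 52° plus a travel of 0.41 m.

```bash
cat >> h.py <<'E'
def plan(target,az,n,spin_rows=None):
    "print rows: world target, tool y azimuth az(deg), n rows"
    s=status.observe(); M=Rm(s['ee_rot']); a0=np.degrees(np.arctan2(M[1,1],M[0,1]))
    tot=(a0-az+90)%180-90; k=tot/4; D=np.array(target)-s['position']; z=0
    nr=int(np.ceil(abs(k)-.05)); 
    print('t',s['time'],'pos',s['position'].round(4),'az',a0.round(2),'spin units',k.round(2),'rows',nr,'D mm',(D*1000).round(1),'gap',s['finger_gap'].round(4))
    sp=[0]*n
    if k: 
        for i in range(min(n,max(nr,1))): sp[i]=round(k/min(n,max(nr,1)),3)
    for i in range(n):
        d=M.T@(D/n)/.1; print(i,d.round(3).tolist(),sp[i]); M=M@R.from_euler('z',sp[i]*4,degrees=True).as_matrix()
E
python3 -c "
from h import *
plan([.539,.326,.19],18.5,15)"
```

```text
Traceback (most recent call last):
  File "h.py", line 30, in plan
    print('t',s['time'],'pos',s['position'].round(4),'az',a0.round(2),'spin units',k.round(2),'rows',nr,'D mm',(D*1000).round(1),'gap',s['finger_gap'].round(4))
                                                                                                                                       ^^^^^^^^^^^^^^^^^^^^^
AttributeError: 'float' object has no attribute 'round'
```

```bash
sed -i "s/s\['finger_gap'\].round(4)/round(s['finger_gap'],4)/" h.py
python3 -c "
from h import *
plan([.539,.326,.19],18.5,15)"
```

```text
t 0.9 pos [0.1878 0.5434 0.1964] az 70.93 spin units 13.11 rows 14 D mm [ 351.2 -217.4   -6.4] gap 0.085
0 [-0.269, -0.061, 0.004] 0.936
1 [-0.272, -0.043, 0.004] 0.936
2 [-0.274, -0.025, 0.004] 0.936
3 [-0.275, -0.007, 0.004] 0.936
4 [-0.275, 0.011, 0.004] 0.936
5 [-0.274, 0.029, 0.004] 0.936
6 [-0.271, 0.047, 0.004] 0.936
7 [-0.268, 0.064, 0.004] 0.936
8 [-0.263, 0.082, 0.004] 0.936
9 [-0.257, 0.099, 0.004] 0.936
10 [-0.25, 0.115, 0.004] 0.936
11 [-0.242, 0.131, 0.004] 0.936
12 [-0.233, 0.147, 0.004] 0.936
13 [-0.223, 0.162, 0.004] 0.936
14 [-0.212, 0.176, 0.004] 0
```

```bash

python3 -m handwheel '{"delta_pos":[[-0.27,-0.06,0],[-0.27,-0.04,0],[-0.27,-0.03,0],[-0.28,-0.01,0],[-0.28,0.01,0]],"spin":[0.94,0.94,0.94,0.94,0.94],"claw":[1,1,1,1,1]}' 60
python3 -m handwheel '{"delta_pos":[[-0.27,0.03,0],[-0.27,0.05,0],[-0.27,0.06,0],[-0.26,0.08,0],[-0.26,0.10,0]],"spin":[0.94,0.94,0.94,0.94,0.94],"claw":[1,1,1,1,1]}'
python3 -c "
from h import *
plan([.539,.326,.19],18.5,5)"
```

```text
time: 1.52
position: [0.3057, 0.4696, 0.1964]
ee_rot: [1.023, 2.97, 0.0]
contact_force: [0.6, 0.3, -0.4]
finger_gap: 0.0851
time: 2.15
position: [0.4222, 0.3971, 0.1964]
ee_rot: [-1.494, -2.764, 0.0]
contact_force: [0.6, -0.5, 0.7]
finger_gap: 0.0854
t 2.15 pos [0.4222 0.3971 0.1964] az 33.21 spin units 3.68 rows 4 D mm [116.8 -71.1  -6.4] gap 0.0854
0 [-0.247, 0.118, 0.013] 0.92
1 [-0.239, 0.133, 0.013] 0.92
2 [-0.23, 0.148, 0.013] 0.92
3 [-0.22, 0.163, 0.013] 0.92
4 [-0.209, 0.176, 0.013] 0
```

Tracking is good. I'll finish the approach, then check with the wrist camera.

```bash

python3 -m handwheel '{"delta_pos":[[-0.25,0.12,0],[-0.24,0.13,0],[-0.23,0.15,0],[-0.22,0.16,0],[-0.21,0.18,0]],"spin":[0.92,0.92,0.92,0.92,0],"claw":[1,1,1,1,1]}'
python3 - <<'E'
from h import *
plan([.539,.326,.078],18.5,5)
cam=campose('wrist'); im,d=imaging.camera('wrist'); save('w1',im)
P=cloud(cam,d); m=(d>0)&(np.hypot(P[...,0]-.53,P[...,1]-.325)<.075)&(P[...,2]>.05)&(P[...,2]<.13)
q=P[m]; print(len(q))
for z in (.055,.07,.085,.1,.11):
    w=q[abs(q[:,2]-z)<.004]; 
    if len(w)>5:
        u=np.array([.949,.316]);h=np.array([-.316,.949]); s=w[:,:2]@u; t=w[:,:2]@h; print(z,len(w),'s',np.percentile(s,[2,50,98]).round(4),'h',np.percentile(t,[1,99]).round(4))
for l in ('coaster',):
  for x in tip_of(l,'wrist')[:2]: print(x,atz(cam,[x['at']],.066))
E
```

```text
time: 2.78
position: [0.5396, 0.3259, 0.1964]
ee_rot: [-1.834, -2.551, 0.0]
contact_force: [0.4, 0.1, 0.1]
finger_gap: 0.0851
t 2.775 pos [0.5396 0.3259 0.1964] az 18.56 spin units 0.02 rows 0 D mm [-6.000e-01  1.000e-01 -1.184e+02] gap 0.0851
0 [0.001, -0.001, 0.237] 0.015
1 [0.001, -0.001, 0.237] 0
2 [0.001, -0.001, 0.237] 0
3 [0.001, -0.001, 0.237] 0
4 [0.001, -0.001, 0.237] 0
3100
0.055 230 s [0.5925 0.594  0.5956] h [0.0926 0.1833]
0.07 284 s [0.598  0.5995 0.606 ] h [0.0906 0.1867]
0.085 350 s [0.6035 0.6052 0.614 ] h [0.0938 0.1842]
0.1 453 s [0.6088 0.6115 0.6206] h [0.1001 0.1764]
0.11 749 s [0.6132 0.6181 0.6239] h [0.1129 0.1638]
{'at': [243.3, 174.8], 'p': 0.75} [[0.53062805 0.32281866 0.066     ]]
```

View pics/w1.png

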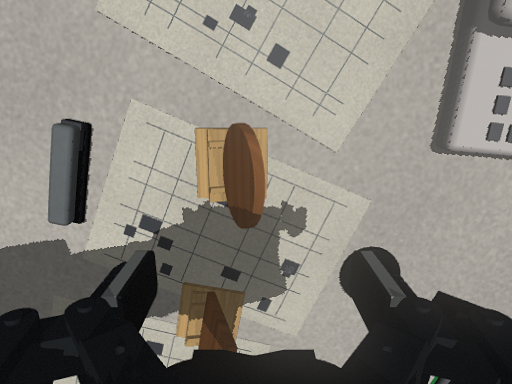

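The wrist view shows the round coaster at (245,175) between the open fingers, and the square's stand below at (210,315). The cloud confirms the midplane to about 1 mm, so I'll descend and close.

```bash

python3 -m handwheel '{"delta_pos":[[0,0,0.25],[0,0,0.25],[0,0,0.25],[0,0,0.22],[0,0,0.21]],"spin":[0,0,0,0,0],"claw":[1,1,1,1,1]}' 40
python3 -m handwheel '{"delta_pos":[[0,0,0],[0,0,0],[0,0,0],[0,0,0],[0,0,0]],"spin":[0,0,0,0,0],"claw":[-0.3,-0.6,-0.8,-1,-1]}'
python3 -m handwheel '{"delta_pos":[[0,0,0],[0,0,0],[0,0,0],[0,0,-0.05],[0,0,-0.1]],"spin":[0,0,0,0,0],"claw":[-1,-1,-1,-1,-1]}'
python3 -c "
from h import *
im,d=imaging.camera('wrist'); save('w2',im)"
```

```text
time: 3.5
position: [0.5384, 0.3267, 0.0776]
ee_rot: [-1.832, -2.552, 0.0]
contact_force: [-0.2, 0.7, 0.5]
finger_gap: 0.0855
time: 4.12
position: [0.5392, 0.3264, 0.0787]
ee_rot: [1.833, 2.551, 0.001]
contact_force: [0.3, 0.6, 3.2]
finger_gap: 0.0003
time: 4.75
position: [0.5386, 0.3261, 0.0935]
ee_rot: [-1.833, -2.551, 0.002]
contact_force: [0.6, -0.0, -0.4]
finger_gap: 0.0001
```

View pics/w2.png

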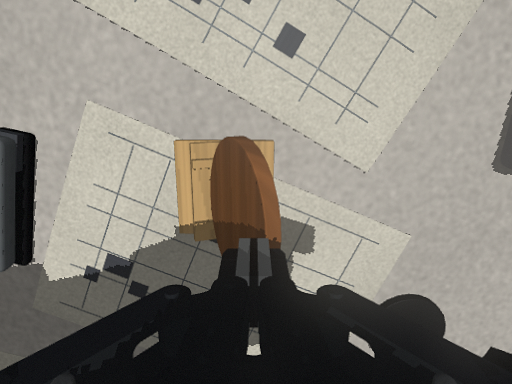

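The fingers closed on nothing: the coaster shows at (245,195), beside the shut fingers at (255,250). I need to find out why, so I'll measure both coaster and fingers.

```bash
python3 - <<'E'
from h import *
s=status.observe(); print(s['position'],s['finger_gap'])
u=np.array([.949,.316]);h=np.array([-.316,.949])
ims=[]
for c in ('wrist','top','side'):
    cam=campose(c); im,d=imaging.camera(c); P=cloud(cam,d); np.savez(c+'2.npz',im=im,d=d)
    ims.append(im)
    print(c)
    m=(d>0)&(np.hypot(P[...,0]-.53,P[...,1]-.325)<.1)&(P[...,2]>.05)&(P[...,2]<.13)
    br=m&(im[...,0].astype(int)>im[...,2].astype(int)*1.5); q=P[br]
    for z in (.055,.07,.085,.1,.11):
        w=q[abs(q[:,2]-z)<.004]
        if len(w)>5:
            a=w[:,:2]@u;b=w[:,:2]@h; print(z,len(w),'s',np.percentile(a,[2,50,98]).round(4),'h',np.percentile(b,[1,99]).round(4))
    dk=m&(im.max(-1)<80); f=P[dk]
    if len(f): print('dark',len(f),f.min(0).round(3),f.max(0).round(3))
    for x in tip_of('coaster',c)[:2]: print(x,atz(cam,[x['at']],.066).round(4))
    if c=='wrist':
        p,M,t=cam
        T=s['position']; v=M.T@(T-t); px=cv2.projectPoints(np.array([[v[0],-v[1],-v[2]]]),np.zeros(3),np.zeros(3),p['mtx'],p['distortion'])[0]; print('TCP px',px, 'depth',-v[2]); 
        print('depth along col 255',d[200:300:8,255].round(3), P[240:290:10,255].round(3))
def crop(im,a,b,c,d): return cv2.resize(im[a:b,c:d],(400,400),interpolation=cv2.INTER_CUBIC)
save('c2',np.hstack([crop(ims[1],130,240,50,160),crop(ims[2],90,210,160,280)]))
E
```

```text
[0.53928173 0.32645589 0.0951639 ] 0.00020925475330528008
wrist
0.055 462 s [0.5929 0.5946 0.5965] h [0.1044 0.1847]
0.07 559 s [0.5995 0.6015 0.608 ] h [0.1146 0.1873]
0.085 636 s [0.6064 0.6085 0.6181] h [0.1286 0.1845]
0.1 782 s [0.6131 0.6159 0.625 ] h [0.1347 0.1758]
0.11 927 s [0.6175 0.6227 0.6284] h [0.1334 0.1624]
dark 825 [0.523 0.283 0.05 ] [0.554 0.341 0.113]
{'at': [238.9, 210.9], 'p': 0.8} [[0.5307 0.3225 0.066 ]]
TCP px [[[253.17442811 225.88773061]]] depth 0.19089935023123483
depth along col 255 [0.179 0.18  0.182 0.182 0.184 0.147 0.141 0.133 0.126 0.121 0.118 0.12
 0.121] [[0.537 0.336 0.138]
 [0.537 0.336 0.147]
 [0.537 0.336 0.156]
 [0.537 0.336 0.164]
 [0.537 0.335 0.168]]
top
0.055 93 s [0.5918 0.595  0.5984] h [0.0936 0.1671]
0.07 80 s [0.5985 0.6016 0.6051] h [0.0909 0.1597]
0.085 72 s [0.6056 0.6084 0.6159] h [0.0935 0.1517]
0.1 58 s [0.612  0.6154 0.622 ] h [0.1018 0.1414]
0.11 47 s [0.6167 0.6213 0.6265] h [0.1146 0.1349]
dark 627 [0.509 0.276 0.05 ] [0.557 0.348 0.113]
{'at': [99.9, 191.8], 'p': 0.74} [[0.5238 0.3219 0.066 ]]
side
0.055 91 s [0.5889 0.5935 0.6016] h [0.093  0.1842]
0.07 93 s [0.5958 0.5998 0.6084] h [0.0894 0.1879]
0.085 82 s [0.6028 0.6067 0.6156] h [0.0911 0.1801]
0.1 63 s [0.6099 0.6135 0.6206] h [0.1027 0.1726]
0.11 27 s [0.6129 0.6174 0.6209] h [0.1202 0.1561]
dark 295 [0.522 0.274 0.05 ] [0.553 0.336 0.13 ]
{'at': [218.7, 152.7], 'p': 0.74} [[0.5276 0.3204 0.066 ]]
```

View pics/c2.png

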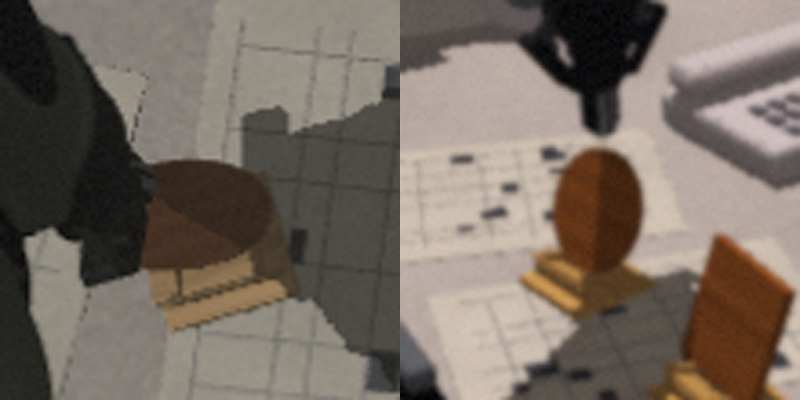

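The coaster hasn't moved. In the side crop the shut fingertips, at (600,133), sit just above the disc, so the reported TCP height doesn't match where the fingers really end. I'll measure the offset with all three cameras.

```bash
python3 - <<'E'
from h import *
s=status.observe(); print(s['position'],s['q'].round(3))
for c in ('wrist','side','top'):
    z=np.load(c+'2.npz'); cam=campose(c); P=cloud(cam,z['d']); im=z['im']
    m=(z['d']>0)&(np.hypot(P[...,0]-.539,P[...,1]-.3265)<.035)&(P[...,2]>.08)&(P[...,2]<.25)&(im.max(-1)<75)
    q=P[m]; print(c,len(q))
    for a in np.arange(.1,.2,.01):
        w=q[abs(q[:,2]-a)<.005]
        if len(w): print(round(a,3),len(w),w.min(0).round(3),w.max(0).round(3))
cam=campose('side'); 
t,d=ray(cam,[[220,130]]); k=(.3265-t[1])/d[0,1]; print('side tip ray at y=.3265',t+k*d[0])
E
```

```text
[0.53880816 0.32621064 0.09316864] [-0.666  0.923  0.158  1.388 -0.168  0.844 -0.133]
wrist 24644
0.1 84 [0.537 0.321 0.095] [0.542 0.331 0.105]
0.11 127 [0.541 0.323 0.105] [0.553 0.332 0.111]
0.13 37 [0.526 0.328 0.132] [0.547 0.338 0.135]
0.14 381 [0.524 0.327 0.135] [0.55  0.338 0.145]
0.15 715 [0.524 0.327 0.145] [0.55  0.339 0.155]
0.16 672 [0.524 0.317 0.155] [0.55  0.339 0.165]
0.17 1650 [0.507 0.315 0.165] [0.564 0.346 0.175]
0.18 5193 [0.504 0.307 0.175] [0.574 0.348 0.185]
0.19 4497 [0.504 0.307 0.185] [0.574 0.348 0.195]
side 826
0.1 42 [0.536 0.293 0.095] [0.551 0.331 0.105]
0.11 16 [0.538 0.302 0.105] [0.549 0.33  0.11 ]
0.13 4 [0.532 0.318 0.13 ] [0.542 0.325 0.135]
0.14 31 [0.524 0.313 0.136] [0.55  0.328 0.144]
0.15 35 [0.524 0.315 0.145] [0.55  0.327 0.155]
0.16 37 [0.523 0.316 0.155] [0.55  0.328 0.165]
0.17 39 [0.519 0.311 0.165] [0.56  0.333 0.175]
0.18 87 [0.505 0.304 0.175] [0.572 0.336 0.185]
0.19 69 [0.511 0.305 0.185] [0.574 0.334 0.195]
top 446
0.1 79 [0.536 0.293 0.095] [0.557 0.33  0.105]
0.11 57 [0.543 0.302 0.105] [0.556 0.328 0.113]
0.13 4 [0.533 0.316 0.131] [0.545 0.319 0.134]
0.14 20 [0.528 0.316 0.136] [0.553 0.325 0.145]
0.15 17 [0.527 0.315 0.145] [0.546 0.321 0.155]
0.16 15 [0.528 0.314 0.155] [0.548 0.319 0.165]
0.17 11 [0.524 0.313 0.167] [0.552 0.319 0.174]
0.18 45 [0.51  0.305 0.175] [0.55  0.322 0.185]
0.19 32 [0.511 0.305 0.185] [0.529 0.32  0.195]
side tip ray at y=.3265 [0.53720627 0.3265     0.12750094]
```

All three cameras put the real fingertips at z≈0.131 while the TCP reads 0.0935. The fingers therefore end about 37 mm short of the reported TCP, and x/y agree. I'll correct for this by reopening and going to reported z≈0.041.

```bash

python3 -m handwheel '{"delta_pos":[[0,0.02,0],[0,0,0],[0,0,0],[0,0,0],[0,0,0]],"spin":[0,0,0,0,0],"claw":[1,1,1,1,1]}' 40
python3 -m handwheel '{"delta_pos":[[0,0,0.1],[0,0,0.12],[0,0,0.12],[0,0,0.12],[0,0,0.06]],"spin":[0,0,0,0,0],"claw":[1,1,1,1,1]}'
python3 -m handwheel '{"delta_pos":[[0,0,0],[0,0,0],[0,0,0],[0,0,0],[0,0,0]],"spin":[0,0,0,0,0],"claw":[-0.3,-0.6,-0.8,-1,-1]}'

```

```text
time: 5.72
position: [0.5408, 0.3269, 0.0934]
ee_rot: [1.833, 2.551, -0.0]
contact_force: [-0.2, -0.2, 0.0]
finger_gap: 0.0853
time: 6.35
position: [0.5405, 0.3268, 0.0403]
ee_rot: [-1.833, -2.551, 0.002]
contact_force: [0.2, -0.7, 0.8]
finger_gap: 0.0857
time: 6.98
position: [0.5398, 0.3266, 0.042]
ee_rot: [-1.832, -2.55, 0.003]
contact_force: [-8.6, -3.1, 14.1]
finger_gap: 0.0215
```

Contact at a 21.5 mm gap, which fits a disc gripped while tilted. I'll lift gently and let it align.

```bash

python3 -m handwheel '{"delta_pos":[[0,0,0],[0,0,-0.05],[0,0,-0.05],[0,0,-0.1],[0,0,-0.1]],"spin":[0,0,0,0,0],"claw":[-1,-1,-1,-1,-1]}'
python3 -m handwheel '{"delta_pos":[[0,0,-0.2],[0,0,-0.3],[0,0,-0.3],[0,0,-0.3],[0,0,-0.3]],"spin":[0,0,0,0,0],"claw":[-1,-1,-1,-1,-1]}'
python3 - <<'E'
from h import *
print(status.observe()['finger_gap'],status.observe()['position'])
im,d=imaging.camera('wrist'); im2,_=imaging.camera('side')
save('w3',np.hstack([cv2.resize(im,(400,300)),cv2.resize(im2[30:210,110:350],(400,300))]))
E
```

```text
time: 7.6
position: [0.5381, 0.326, 0.0707]
ee_rot: [-1.831, -2.549, 0.009]
contact_force: [-10.7, -3.5, -2.1]
finger_gap: 0.0153
time: 8.22
position: [0.5407, 0.3269, 0.2126]
ee_rot: [1.833, 2.551, 0.0]
contact_force: [-0.8, -0.7, 0.2]
finger_gap: 0.0093
0.00934130088769438 [0.54074275 0.32687573 0.21256752]
```

View pics/w3.png

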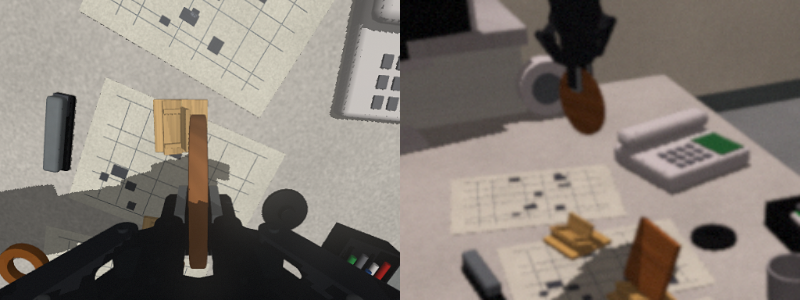

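The coaster is held upright between the pads, with a 9.3 mm gap. I'll measure its position in the tool frame from the wrist and fixed cameras.

```bash
cat > inhand.py <<'E'
from h import *
from scipy.optimize import least_squares
s=status.observe(); M=Rm(s['ee_rot']); T=s['position']
for c in ('side','top','wrist'):
    cam=campose(c); im,d=imaging.camera(c); P=cloud(cam,d); Q=(P-T)@M
    i=im.astype(int)
    m=(d>0)&(abs(Q[...,0])<.09)&(abs(Q[...,1])<.03)&(Q[...,2]>-.1)&(Q[...,2]<.1)&(i[...,0]>i[...,2]*1.5)&(i[...,0]>45)
    q=Q[m]
    if len(q)<20: print(c,len(q)); continue
    n=np.linalg.svd(q-q.mean(0),full_matrices=False)[2][2]; n*=np.sign(n[1])
    print(c,len(q),'n tool',n.round(3),'min',np.percentile(q,1,0).round(4),'max',np.percentile(q,99,0).round(4))
E
python3 inhand.py; python3 -c "
from h import *
plan([.5137,-.2864,.26],-6.6,15)"
```

```text
side 691 n tool [0.024 1.    0.02 ] min [-0.0483 -0.0096 -0.0632] max [0.0454 0.0032 0.0274]
top 462 n tool [0.014 0.998 0.057] min [-0.049  -0.0066 -0.0647] max [0.0118 0.0031 0.0274]
wrist 4726 n tool [-0.001  1.     0.006] min [-0.0323 -0.0057 -0.0645] max [ 0.0478  0.0038 -0.0172]
t 8.475 pos [0.5405 0.3268 0.2108] az 18.61 spin units 6.3 rows 7 D mm [ -26.8 -613.2   49.2] gap 0.0096
0 [-0.382, -0.147, -0.033] 0.9
1 [-0.39, -0.123, -0.033] 0.9
2 [-0.397, -0.098, -0.033] 0.9
3 [-0.403, -0.073, -0.033] 0.9
4 [-0.406, -0.048, -0.033] 0.9
5 [-0.409, -0.022, -0.033] 0.9
6 [-0.409, 0.003, -0.033] 0.9
7 [-0.408, 0.029, -0.033] 0
8 [-0.408, 0.029, -0.033] 0
9 [-0.408, 0.029, -0.033] 0
10 [-0.408, 0.029, -0.033] 0
11 [-0.408, 0.029, -0.033] 0
12 [-0.408, 0.029, -0.033] 0
13 [-0.408, 0.029, -0.033] 0
14 [-0.408, 0.029, -0.033] 0
```

The disc centre sits about 14.7 mm above the reported TCP, within 1 mm sideways and upright. Bottom clearance is ample, so I'll travel at the present height.

```bash

python3 -m handwheel '{"delta_pos":[[-0.2,-0.08,0],[-0.38,-0.14,0],[-0.39,-0.12,0],[-0.4,-0.1,0],[-0.4,-0.07,0]],"spin":[0.9,0.9,0.9,0.9,0.9],"claw":[-1,-1,-1,-1,-1]}'
python3 -m handwheel '{"delta_pos":[[-0.41,-0.04,0],[-0.41,-0.02,0],[-0.41,0.01,0],[-0.41,0.03,0],[-0.41,0.03,0]],"spin":[0.9,0.9,0,0,0],"claw":[-1,-1,-1,-1,-1]}'
python3 -m handwheel '{"delta_pos":[[-0.41,0.03,0],[-0.41,0.03,0],[-0.41,0.03,0],[-0.4,0.03,0],[-0.3,0.03,0]],"spin":[0,0,0,0,0],"claw":[-1,-1,-1,-1,-1]}'
python3 -c "
from h import *
plan([.5137,-.2864,.14],-6.6,5)"
```

```text
time: 9.1
position: [0.5227, 0.1417, 0.2106]
ee_rot: [-2.212, -2.231, 0.002]
contact_force: [1.1, -0.5, 0.2]
finger_gap: 0.0095
time: 9.72
position: [0.508, -0.063, 0.2107]
ee_rot: [-2.345, -2.09, 0.002]
contact_force: [1.1, -0.8, 0.8]
finger_gap: 0.0092
time: 10.35
position: [0.5006, -0.2568, 0.2105]
ee_rot: [-2.346, -2.088, 0.001]
contact_force: [-0.1, 0.9, 0.1]
finger_gap: 0.0095
t 10.35 pos [ 0.5006 -0.2568  0.2105] az -6.65 spin units -0.01 rows 0 D mm [ 13.1 -29.6 -70.5] gap 0.0095
0 [-0.056, 0.033, 0.141] -0.013
1 [-0.056, 0.033, 0.141] 0
2 [-0.056, 0.033, 0.141] 0
3 [-0.056, 0.033, 0.141] 0
4 [-0.056, 0.033, 0.141] 0
```

```bash

python3 -m handwheel '{"delta_pos":[[-0.1,0.06,0.1],[-0.1,0.06,0.2],[-0.07,0.05,0.2],[0,0,0.2],[0,0,0]],"spin":[0,0,0,0,0],"claw":[-1,-1,-1,-1,-1]}'
python3 inhand.py
python3 - <<'E'
from h import *
plan([.5137,-.2864,.042],-6.6,5)
G=np.array([.5137,-.2864]); a=np.radians(-6.6); X=np.array([np.cos(a),np.sin(a)]); Y=np.array([-X[1],X[0]])
ims=[]
for c in ('wrist','side','top'):
    cam=campose(c); im,d=imaging.camera(c); P=cloud(cam,d); ims.append(im); np.savez(c+'3.npz',im=im,d=d)
    i=im.astype(int)
    near=(d>0)&(np.hypot(P[...,0]-G[0],P[...,1]-G[1])<.07)
    br=near&(P[...,2]>.085)&(i[...,0]>i[...,2]*1.5)&(i[...,0]>45); q=P[br]
    if len(q)>20: print(c,'disc gapframe x',np.percentile((q[:,:2]-G)@X,[2,50,98]).round(4),'y',np.percentile((q[:,:2]-G)@Y,[1,99]).round(4),'z',np.percentile(q[:,2],[1,99]).round(4))
    t=near&(P[...,2]>.03)&(P[...,2]<.075)&(i.max(-1)<90); q=P[t]
    for k in q[::max(1,len(q)//12)]: print('  tine?',((k[:2]-G)@X).round(4),((k[:2]-G)@Y).round(4),k[2].round(3))
cw=cv2.resize(ims[0],(400,300)); cs=cv2.resize(ims[1][225:384,240:452],(400,300),interpolation=cv2.INTER_CUBIC)
save('w4',np.hstack([cw,cs]))
E
```

```text
time: 10.98
position: [0.5146, -0.2831, 0.1394]
ee_rot: [-2.342, -2.089, 0.002]
contact_force: [0.2, 0.5, -0.8]
finger_gap: 0.0092
side 1133 n tool [0.013 0.999 0.037] min [-0.0498 -0.0065 -0.0656] max [0.0439 0.0032 0.0271]
top 268 n tool [-0.009  0.998  0.067] min [-0.0043 -0.0048 -0.0687] max [0.0502 0.0043 0.0217]
wrist 4724 n tool [-0.005  1.     0.007] min [-0.0326 -0.0037 -0.0694] max [ 0.0474  0.0058 -0.0244]
t 11.125 pos [ 0.5154 -0.2838  0.1418] az -6.57 spin units 0.01 rows 0 D mm [ -1.7  -2.6 -99.8] gap 0.0091
0 [-0.005, -0.003, 0.2] 0.008
1 [-0.005, -0.003, 0.2] 0
2 [-0.005, -0.003, 0.2] 0
3 [-0.005, -0.003, 0.2] 0
4 [-0.005, -0.003, 0.2] 0
wrist disc gapframe x [-0.0029  0.0017  0.0064] y [-0.0295  0.0507] z [0.1643 0.2094]
  tine? -0.0141 0.0303 0.03
  tine? -0.0122 0.031 0.051
  tine? -0.0148 0.0303 0.061
  tine? 0.0157 0.0299 0.064
  tine? -0.0162 0.0286 0.065
  tine? 0.0194 0.0282 0.067
  tine? -0.0104 -0.0304 0.032
  tine? -0.0133 -0.0295 0.047
  tine? -0.0128 -0.029 0.058
  tine? 0.015 -0.0294 0.062
  tine? -0.0135 -0.0315 0.061
  tine? 0.0206 -0.0304 0.066
  tine
[... 236 characters left out ...]
.0281 0.031
  tine? 0.0153 -0.0318 0.063
  tine? -0.0185 -0.0328 0.066
  tine? -0.0196 -0.0323 0.061
  tine? 0.0097 -0.0318 0.048
  tine? 0.0101 -0.0318 0.043
  tine? -0.0163 -0.0314 0.045
  tine? -0.0147 -0.0325 0.041
top disc gapframe x [-0.0038 -0.0019  0.0054] y [0.001 0.053] z [0.1203 0.2102]
  tine? 0.0194 0.0318 0.061
  tine? 0.0147 0.0322 0.064
  tine? 0.0129 0.0329 0.037
  tine? 0.0112 0.0301 0.058
  tine? 0.0103 0.0304 0.045
  tine? -0.013 0.033 0.055
  tine? -0.0141 0.033 0.04
  tine? -0.0156 0.0308 0.064
  tine? -0.0174 0.0284 0.063
  tine? -0.0107 -0.0293 0.057
  tine? -0.0127 -0.0286 0.053
  tine? -0.0141 -0.0288 0.041
  tine? -0.0154 -0.0298 0.063
  tine? -0.0199 -0.0296 0.065
```

View pics/w4.png

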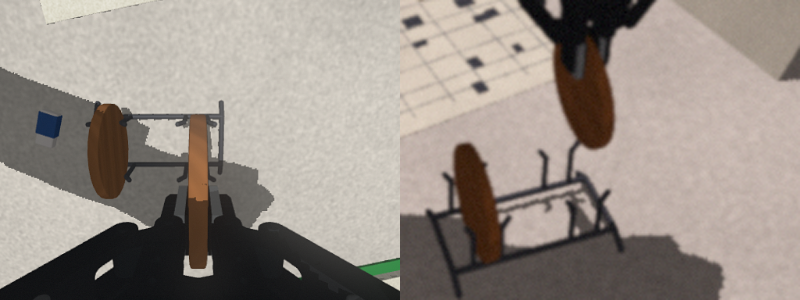

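The side crop shows the disc above the free gap, and the tines measure ±13 mm around x≈-0.001, so the disc is centred to about 2 mm. I'll nudge it slightly and lower it.

```bash

python3 -m handwheel '{"delta_pos":[[-0.02,-0.02,0.2],[0,0,0.2],[0,0,0.2],[0,0,0.1],[0,0,0.08]],"spin":[0,0,0,0,0],"claw":[-1,-1,-1,-1,-1]}'
python3 -m handwheel '{"delta_pos":[[0,0,0.06],[0,0,0.05],[0,0,0.04],[0,0,0.03],[0,0,0]],"spin":[0,0,0,0,0],"claw":[-1,-1,-1,-1,-1]}'
python3 -c "
from h import *
plan([.5137,-.2864,.041],-6.6,1)
im,_=imaging.camera('side'); save('w5',cv2.resize(im[225:384,240:452],(560,420),interpolation=cv2.INTER_CUBIC))"
```

```text
time: 11.9
position: [0.513, -0.2859, 0.0635]
ee_rot: [2.345, 2.09, 0.0]
contact_force: [0.0, 0.1, -0.9]
finger_gap: 0.0094
time: 12.52
position: [0.5128, -0.2857, 0.0453]
ee_rot: [-2.345, -2.09, 0.0]
contact_force: [0.8, -0.6, -0.7]
finger_gap: 0.0094
t 12.525 pos [ 0.5128 -0.2857  0.0453] az -6.59 spin units 0.0 rows 0 D mm [ 0.9 -0.7 -4.3] gap 0.0094
0 [-0.006, 0.01, 0.043] 0.003
```

View pics/w5.png

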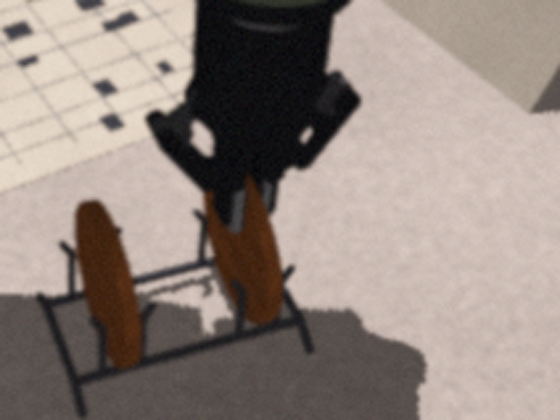

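The disc is between the tines just above the rails. I'll lower the last few mm, then open partway.

```bash

python3 -m handwheel '{"delta_pos":[[0,0,0.02],[0,0,0.01],[0,0,0.01],[0,0,0],[0,0,0]],"spin":[0,0,0,0,0],"claw":[-1,-1,-1,-1,-1]}' 
python3 -m handwheel '{"delta_pos":[[0,0,0],[0,0,0],[0,0,0],[0,0,0],[0,0,0]],"spin":[0,0,0,0,0],"claw":[-0.6,-0.4,-0.2,0,0]}' 
python3 -m handwheel '{"delta_pos":[[0,0,-0.1],[0,0,-0.2],[0,0,-0.3],[0,0,-0.4],[0,0,-0.4]],"spin":[0,0,0,0,0],"claw":[0,0,0,0,0]}' 
python3 -m handwheel '{"delta_pos":[[0,0,0],[0,0,0],[0,0,0],[0,0,0],[0,0,0]],"spin":[0,0,0,0,0],"claw":[0,0,0,0,0]}' 
python3 - <<'E'
from h import *
print(status.observe()['position'],status.observe()['contact_force'])
G=np.array([.5137,-.2864]); a=np.radians(-6.6); X=np.array([np.cos(a),np.sin(a)]); Y=np.array([-X[1],X[0]])
ims=[]
for c in ('wrist','side','top'):
    cam=campose(c); im,d=imaging.camera(c); P=cloud(cam,d); ims.append(im); i=im.astype(int)
    br=(d>0)&(np.hypot(P[...,0]-G[0],P[...,1]-G[1])<.06)&(P[...,2]>.02)&(P[...,2]<.13)&(i[...,0]>i[...,2]*1.5)&(i[...,0]>45); q=P[br]
    if len(q)>20:
        n=np.linalg.svd(q-q.mean(0),full_matrices=False)[2][2]
        print(c,len(q),'x',np.percentile((q[:,:2]-G)@X,[2,50,98]).round(4),'y',np.percentile((q[:,:2]-G)@Y,[1,99]).round(4),'z',np.percentile(q[:,2],[1,99]).round(4),'n',n.round(3))
    for l in ('square','stored'): print(' ',l,[atz(cam,[x['at']],.062).round(3).tolist() for x in tip_of(l,c)[:1]])
save('w6',np.hstack([cv2.resize(ims[0],(400,300)),cv2.resize(ims[1][225:384,240:452],(400,300),interpolation=cv2.INTER_CUBIC)]))
E
```

```text
time: 13.2
position: [0.5129, -0.2858, 0.0415]
ee_rot: [2.345, 2.09, -0.0]
contact_force: [0.2, -0.4, -0.9]
finger_gap: 0.009
time: 13.82
position: [0.5129, -0.2857, 0.0414]
ee_rot: [2.345, 2.09, -0.0]
contact_force: [-0.0, 0.6, -0.0]
finger_gap: 0.0429
time: 14.45
position: [0.5127, -0.2857, 0.1835]
ee_rot: [2.345, 2.09, 0.0]
contact_force: [0.7, 0.3, 0.8]
finger_gap: 0.0427
time: 15.08
position: [0.5128, -0.2857, 0.1811]
ee_rot: [-2.345, -2.09, 0.0]
contact_force: [-0.8, 0.1, 0.4]
finger_gap: 0.0426
[ 0.51277501 -0.28571214  0.18114206] [-0.75772232  0.07461831  0.36973214]
wrist 1243 x [-0.0048 -0.      0.0041] y [-0.043   0.0468] z [0.0647 0.1077] n [-0.994  0.114 -0.   ]
  square []
  stored [[[0.427, -0.277, 0.062]]]
side 1137 x [-0.0072 -0.006   0.0018] y [-0.0495  0.0424] z [0.022  0.1063] n [-0.995  0.089  0.041]
  square [[[0.565, 0.135, 0.062]]]
  stored [[[0.421, -0.282, 0.062]]]
top 357 x [-0.0059 -0.0045  0.0031] y [-0.0408  0.0495] z [0.0239 0.1089] n [-0.989  0.127  0.069]
  square [[[0.561, 0.12, 0.062]]]
  stored [[[0.422, -0.275, 0.062]]]
```

View pics/w6.png

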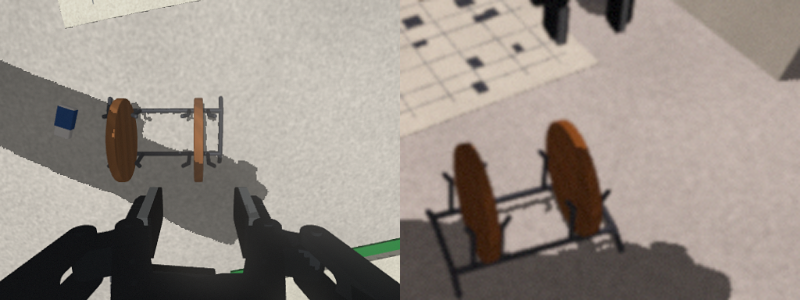

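The coaster stands in the free gap: centre within about 3 mm, top at 107 mm, axis about 1° off. The gripper is clear, and the square and stored coasters haven't moved.

```bash
python3 -c "
from workcell import ctrl; print(ctrl.close_job())"
```

```text
the job is handed in; nothing more can be done
None
```

I put the round coaster away: it stands upright in the rack's free gap, released, and I handed the job in at about 15.5 s. The hand-in reports no verdict.

- **Final checks:** all three cameras put the coaster's centre within about 3 mm of my measured free_gap point. Its top edge is at about 107 mm and its axis about 1° off the gap's x axis. I did not measure its speed. The gripper is well above it and reads about zero force.
- **Other coasters:** the square and the stored coaster are where they started, to within the measurement scatter of a few mm. The wrist camera could not see the square in the last check.
- **Failed first grasp:** the fingers closed on nothing just above the disc. The cameras showed that the real fingertips end about 37 mm short of the reported TCP. I corrected for that, and the second grasp held. The coaster shifted by at most 2–3 mm on its stand in the first try.

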